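# Load a specimen carrier under a spring clip

### The job

Load the specimen carrier into the stage: press the long bar of the spring clip down with one fingertip so that its nose rises, and while you hold it down push the carrier by its upright lip with the other fingertip, along its channel and under the nose, until it is fully home against the end stop. Then let the clip go, so that its nose clamps the carrier, and move clear. Only press and push: the carrier must not be picked up or lifted. Leave the weights and the fitting beside the stage standing where they are.

Things in the scene. Friction and masses are not known exactly. Their poses are not given: they have to be found in the camera images.
- stage: Fixed grey-painted base plate, 240 x 116 x 8 mm. Frame: z up, +x the way the carrier is pushed, +y the side of the clip's press bar. Origin on the worktop; the plate spans x -140 to +100, y -55 to +61, top at z = 8 mm. The clip's hinge runs along x at y = +5, z = 22 mm (bearings up to z = 28 mm).
- channel_end (a point): Foot of the steel end stop's face, middle of the channel's floor: stage (80, -25, 8) mm, axes as the stage's. The stop is 22 mm high above the worktop. The channel runs from here to -x, 39 mm wide between two steel rails with tops 13 mm above the worktop
- clip_bar (a point): Centre of the top of the clip's press bar: a dark steel flat bar beside and parallel to the channel, 165 mm long (stage x -135 to +30), 24 mm wide, 4 mm thick; at rest at stage (-52, +34, +28) mm, tilted 0.15 rad up to its outer edge. Press it anywhere along its length; a fingertip can slide along it. Its middle line is 59 mm from the channel's.
- clip_nose (a point): Underside of the clip's nose, over the channel at stage (46, -27) mm: a 12 mm thick, 20 mm long, blunt-ended steel roller (stage x +36 to +56 mm) on an arm from the same hinge; at rest it hangs 2 mm above the channel's floor, so that it bars the 6 mm carrier.
- clip (a joint): Angle of the rocking spring clip, rad: 0 at rest, grows as the bar goes down and the nose up, 0.32 at its stop; 0.1 rad is about 3 mm of bar or nose travel. The 6 mm carrier passes under the nose above about 0.16; when the nose clamps the carrier it reads about 0.12. A spring shuts it: about 3 N on the bar at rest, 6 N at the stop.
- carrier_mid (a point): Centre of the loose steel specimen carrier's plate, 100 mm long (x), 36 wide (y), 6 thick, about 0.13 kg, a thin copper specimen on it; it lies in the channel, its +x towards the stop. Home: stage x = +30 mm, y = -25 mm; it starts 50 to 75 mm short of that. z is at mid-thickness, 11 mm above the worktop when flat on the stage.
- carrier_lip (a point): Point on the rear (-x) face of the carrier's upright lip, where it is pushed: middle of its width, 20 mm above the carrier's underside. The lip stands at the rear end of the carrier, 36 mm wide, 5 mm thick, and reaches 28 mm above the carrier's underside (36 mm above the worktop).
- weight_small: Bystander: the smaller of two steel weights with a knob, 21 mm across, 36 mm high, standing beside the stage. Origin at its underside.
- weight_large: Bystander: the larger steel weight with a knob, 26 mm across, 43 mm high, standing beside the stage. Origin at its underside.
- fitting: Bystander: round knurled metal fitting, 27 mm across, 30 mm high, standing beside the stage. Origin at its underside.
Not all that is in view belongs to the job. Of the things that look like the part that bears carrier_mid, the middle-sized one is meant.

How it is judged:
By the outcome, as a careful person would: the job done as asked, in the order asked, and still so for the second after the job is handed in, with the robot touching nothing.
It also fails if it takes over 51 s, if anything falls off the work surface, if the arm or the gripper's body presses on something with over 40 N, if the wrist force passes 120 N, or if a joint passes its speed limit or range.

### The arm

A 6-joint arm with a two-finger parallel gripper is mounted at the origin on the work surface; the furniture and walls round the work are solid. World frame = base frame: x ahead of the robot, y to its left, z up, the work surface at z = 0. Lengths are in m, angles in rad, forces in N, time in s.
With the tool pointing down it reaches from about 0.375 to 0.75 m from the base axis. Payload 9 kg.
Tool frame: the origin (TCP) lies at the very end of the fingers, on their centre line; the grasp point (between the pads) lies 19 mm behind it; z points along the fingers, y is the line along which they close (so a half turn about z gives the same grasp; the last joint's range is limited). The gripper opens to 85 mm and grips with 20 to 120 N. Pads are 22 mm wide; open, the fingers measure 114 mm over their backs; the gripper's body (76 mm by 85 mm) begins 54 mm behind the grasp point. The pads swing forward as they close: fully open they stand 13 mm farther back than shut.
Start: joints at [1.06, 0.104, 0.097, 1.564, 0, 1.353], TCP at [0.173, 0.574, 0.231] pointing down, gripper open.
Joint ranges: [-2.99, 2.99], [-0.84, 1.86], [-1.1, 1.16], [-1.84, 2.11], [-1.51, 1.56], [-3.14, 3.14]. Speed limits (rad/s): [2.22, 2.22, 2.57, 3.14, 3.14, 3.14].

### API

Orientations are given as a 3x3 rotation matrix whose columns are the frame's x, y, z axes.
In Python, from rig import manip, eyes, workorder gives the robot as it stands.
- The arm moves only by the shell command python3 -m pendant 'ROWS' [OPENING] [FORCE]. ROWS is JSON, one flat list of numbers, 4 for each row, row after row: the shift along the tool's x, y, z in m, then the turn about the tool's z in rad. In form: [x, y, z, spin, x, y, z, spin, ...]. A call has 1 to 12 rows; each row is the pose to reach, as a shift and turn from the pose commanded when the call began, along the tool's axes at that moment; what a row does not reach only later rows make up. A row lasts 1/10 s, in which the tool goes at most 50 mm and 8.59 degrees, less where a joint would pass 70% of its speed; a pose out of reach is approached as far as the arm can. A call with a gripper value outside its range is refused whole. OPENING is the closure in counts, from 0 (fully open) to 255 (shut), set as the call begins (- or left out, the last holds). The fingers move at their own pace and stop on an object; FORCE is the grip in N (left out, the last holds). Time passes only in rows, so rows that repeat a pose let the fingers close. It gives the time, the measured TCP pose, the force, the opening and the grip force at its end, in the units of the state.
- manip.get_obs(): the state, without advancing time (a new reading comes with each control period).
- eyes.camera(name): name is "scene" or "top" or "wrist"; returns a dict with "frame" (400x640x3 uint8, red, green, blue), "fx", "fy", "cx", "cy" (pixels), "R" (3x3) and "t" (3): a world point X has camera coordinates R X + t. Camera axes: x right, y down, z forward; pixel columns grow to the right and rows downward; lengths in m; the calibration is good to about 2 mm. A picture is of the moment at which its call begins. There is no depth.
- workorder.finish_job(): hands the job in; it is judged then, once.
The state is a dict: "time": time; "joints": joint angles; "joint_vel": joint speeds; "joint_torque": joint torques, N m; "eef_pos": TCP position; "orientation": TCP orientation; "contact_force": force on the tool from outside, world axes, zero at the start; "wrist_torque": the same for the moment, N m; "width": opening from 0.0 (shut) to 1.0 (fully open); "grip_force": force on a finger pad.
Only numpy, scipy, OpenCV 4.12 (cv2) and the standard library are available. Lean on these libraries where they do the work, as an engineer would, in place of code of your own. Each camera call takes 0.05 s, during which the arm holds its last target. There are 200 camera calls.

## Working session

There is one attempt and no reset: what is moved stays moved. The work goes in short steps, Python scripts to look and compute and a shell command to move; the robot and the scene stay as the last step left them, time stands still between calls to the robot, and variables do not carry over. Pictures are saved under pics/ and viewed, at most 10 in all, crops included, and the job is handed in when it is done.

```bash
mkdir -p pics; ls
python3 - <<'E'
from rig import manip, eyes
import cv2,numpy as np
o=manip.get_obs()
for k in ("time","eef_pos","orientation","width","contact_force"): print(k,np.round(o[k],3).tolist())
for n in ("scene","top"):
    c=eyes.camera(n); cv2.imwrite(f"pics/{n}0.png",c["frame"][:,:,::-1]); print(n,c["fx"],c["fy"],c["cx"],c["cy"],np.round(c["R"],4).tolist(),np.round(c["t"],4).tolist())
E
```

```text
pics
time 0.0
eef_pos [0.173, 0.574, 0.231]
orientation [[-0.957, 0.289, -0.001], [0.289, 0.957, -0.001], [0.0, -0.001, -1.0]]
width 1.0
contact_force [-0.115, -0.035, -0.631]
scene 454.85801823559643 454.85801823559643 310.9654037221168 201.37370277673554 [[0.5958, -0.803, -0.014], [-0.6397, -0.4639, -0.6128], [0.4856, 0.3741, -0.7901]] [-0.2717, 0.4075, 0.6087]
top 430.7179787713332 430.7179787713332 319.4841141788871 208.56537568551437 [[0.006, -0.9998, 0.0213], [-0.9936, -0.0084, -0.1125], [0.1126, -0.0204, -0.9934]] [0.0469, 0.5289, 0.8349]
```

View pics/scene0.png

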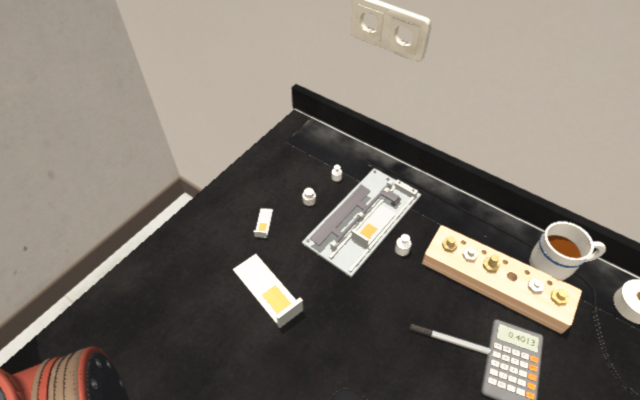

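View pics/top0.png

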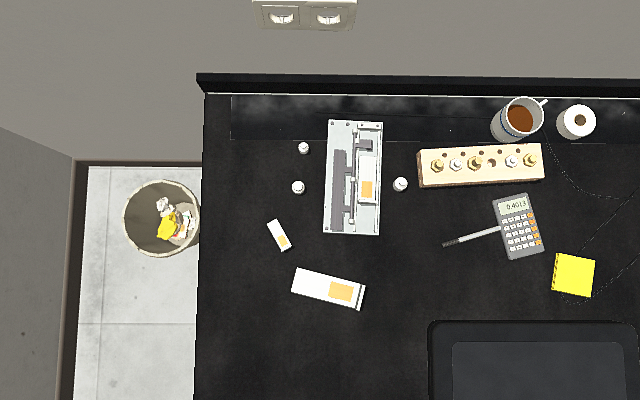

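```bash
cat > h.py <<'E'
import numpy as np, cv2
from rig import eyes, manip
def ray(c,u,v,z):
    R=np.array(c["R"]);t=np.array(c["t"])
    d=R.T@np.array([(u-c["cx"])/c["fx"],(v-c["cy"])/c["fy"],1]);o=-R.T@t
    return o+d*(z-o[2])/d[2]
def proj(c,X):
    p=np.array(c["R"])@np.asarray(X)+np.array(c["t"]); return np.array([c["fx"]*p[0]/p[2]+c["cx"],c["fy"]*p[1]/p[2]+c["cy"]])
E
python3 - <<'E'
import cv2,numpy as np
a=cv2.imread("pics/top0.png")[112:242,310:410]; b=cv2.imread("pics/scene0.png")[165:275,300:425]
a=cv2.resize(a,None,fx=4,fy=4,interpolation=cv2.INTER_CUBIC); b=cv2.resize(b,(400,352),interpolation=cv2.INTER_CUBIC)
o=np.zeros((520,800,3),np.uint8);o[:,:400]=a;o[:352,400:]=b
cv2.imwrite("pics/crop.png",o)
E
```

```text
(no output)
```

View pics/crop.png

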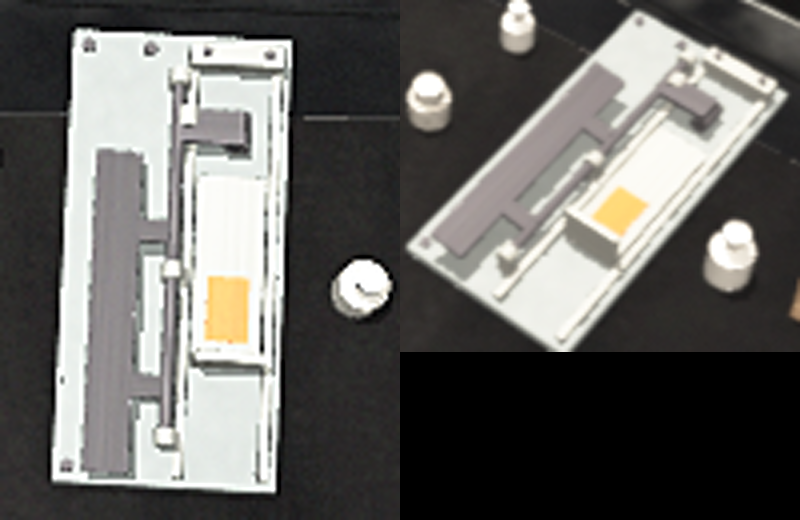

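The stage, with the mid-sized carrier, fills the left crop. Its plate corners are at (75,29), (292,40), (276,492) and (52,480), and the carrier lip is around (230,358).

```bash
cat >> h.py <<'E'
def rigid(S,W):
    S=np.array(S);W=np.array(W);ms=S.mean(0);mw=W.mean(0);A=S-ms;B=W-mw
    th=np.arctan2((A[:,0]*B[:,1]-A[:,1]*B[:,0]).sum(),(A*B).sum()); M=np.array([[np.cos(th),-np.sin(th)],[np.sin(th),np.cos(th)]])
    return th,M,mw-M@ms
E
python3 - <<'E'
from h import *
c=eyes.camera("top"); s=eyes.camera("scene")
f=lambda u,v:((u+.5)/4-.5+310,(v+.5)/4-.5+112)
g=lambda u,v:((u-400+.5)/3.2-.5+300,(v+.5)/3.2-.5+165)
S=[(.1,.061),(.1,-.055),(-.14,-.055),(-.14,.061)]
W=[ray(c,*f(*p),.008)[:2] for p in [(75,29),(292,40),(276,492),(52,480)]]
th,M,t=rigid(S,W);print("top",th,t,np.linalg.norm(np.array(W)-(np.array(S)@M.T+t),axis=1)*1000)
W2=[ray(s,*g(*p),.008)[:2] for p in [(638,11),(788,95),(565,352),(407,248)]]
th2,M2,t2=rigid(S,W2);print("scene",th2,t2,np.linalg.norm(np.array(W2)-(np.array(S)@M2.T+t2),axis=1)*1000)
for n,p,z in [("lip top rear L",(192,350),.036),("lip top rear R",(268,357),.036),("front plate edge",(230,178),.014),("bar end near L",(82,472),.030),("bar far L",(97,150),.03),("nose tip",(248,130),.03),("weight r",(362,285),.03)]:
    w=ray(c,*f(*p),z); print(n,np.round(w,4),np.round(M.T@(w[:2]-t),4))
for n,p,z in [("scene lip top rear L",(568,208),.036),("R",(612,245),.036)]:
    w=ray(s,*g(*p),z); print(n,np.round(w,4),np.round(M2.T@(w[:2]-t2),4))
print(manip.get_obs()["time"])
E
```

```text
top -0.04484366986452766 [ 0.61982611 -0.02310033] [1.32899467 0.75156908 0.94363152 1.00831992]
scene -0.04783175767545522 [ 0.6177401  -0.02625587] [2.29638508 1.8662993  3.81821953 1.59847343]
lip top rear L [ 0.5474 -0.0253  0.036 ] [-0.0722 -0.0054]
lip top rear R [ 0.5442 -0.0634  0.036 ] [-0.0737 -0.0436]
front plate edge [ 0.6407 -0.0478  0.014 ] [ 0.0219 -0.0238]
bar end near L [0.4864 0.0293 0.03  ] [-0.1357  0.0463]
bar far L [0.6506 0.0221 0.03  ] [0.0288 0.0466]
nose tip [ 0.662  -0.0551  0.03  ] [ 0.0435 -0.0301]
weight r [ 0.5822 -0.1124  0.03  ] [-0.0335 -0.0909]
scene lip top rear L [ 0.5432 -0.0298  0.036 ] [-0.0743 -0.0071]
R [ 0.5368 -0.0636  0.036 ] [-0.0791 -0.0412]
0.2
```

Stage pose is about (0.619, -0.0245), yaw -0.046. The lip rear is at stage x ≈ -74 mm, so travel is about 54 mm. I'll go above the start point and set the fingers to a 59 mm spacing.

```bash
python3 -m pendant '[-0.03,-0.027,0,-0.03,-0.07,-0.063,0,-0.06,-0.106,-0.096,0,-0.09,-0.142,-0.129,0,-0.12,-0.178,-0.162,0,-0.15,-0.214,-0.195,0,-0.18,-0.25,-0.228,0,-0.21,-0.286,-0.26,0,-0.247,-0.322,-0.292,0,-0.247,-0.358,-0.325,0,-0.247,-0.394,-0.358,0,-0.247,-0.43,-0.39,0,-0.247]' 121 20
python3 - <<'E'
from h import *
o=manip.get_obs(); W=np.array([.5273,-.0158,.10]); print(o["time"],o["eef_pos"],o["width"]); R=np.array(o["orientation"]); print(R.round(4), R.T@(W-o["eef_pos"]))
E
```

```text
time: 1.4
eef_pos: [0.473, 0.0749, 0.2314]
orientation: [[-0.999, 0.046, 0.001], [0.046, 0.999, 0.0], [-0.001, 0.0, -1.0]]
contact_force: [-0.1, 0.1, 0.0]
width: 0.527
grip_force: 0.0
1.4 [0.47296732 0.07494594 0.23140066] 0.526638226169996
[[-9.989e-01  4.610e-02  6.000e-04]
 [ 4.610e-02  9.989e-01  1.000e-04]
 [-6.000e-04  1.000e-04 -1.000e+00]] [-0.05838878 -0.08816222  0.13141984]
```

```bash
python3 -m pendant '[-0.02,-0.03,0.02,0,-0.04,-0.06,0.05,0,-0.058,-0.088,0.08,0,-0.058,-0.088,0.11,0,-0.058,-0.088,0.131,0,-0.058,-0.088,0.131,0,-0.058,-0.088,0.131,0]'
python3 - <<'E'
from h import *
c=eyes.camera("wrist"); cv2.imwrite("pics/w1.png",c["frame"][:,:,::-1])
s=eyes.camera("scene"); cv2.imwrite("pics/s1.png",s["frame"][:,:,::-1])
E
```

```text
time: 2.1
eef_pos: [0.5261, -0.0135, 0.1007]
orientation: [[-0.999, 0.046, -0.0], [0.046, 0.999, 0.0], [0.0, 0.0, -1.0]]
contact_force: [0.0, 0.4, 1.5]
width: 0.524
grip_force: 0.0
```

View pics/w1.png

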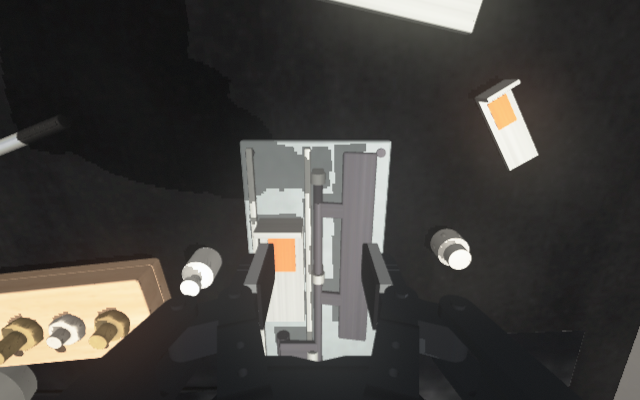

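The wrist view shows the near plate corners at (241,141) and (390,141). The lip's dark rear face spans rows 218–232, and the fingers straddle the hinge.

```bash
python3 - <<'E'
from h import *
c=eyes.camera("wrist"); o=manip.get_obs(); p=np.array(o["eef_pos"]);print(o["time"],p)
print("cam pos",-np.array(c["R"]).T@np.array(c["t"]))
A=[ray(c,u,v,.008)[:2] for u,v in [(241,141),(390,141)]]; print("corners",A)
th=np.arctan2(-(A[1]-A[0])[0],(A[1]-A[0])[1]);M=np.array([[np.cos(th),-np.sin(th)],[np.sin(th),np.cos(th)]])
t=np.mean(A,0)-M@np.array([-.14,.003]);print("wrist pose",th,t,np.linalg.norm(A[1]-A[0]))
th=-.046;M=np.array([[np.cos(th),-np.sin(th)],[np.sin(th),np.cos(th)]]);t=np.mean(A,0)-M@np.array([-.14,.003]);print(t)
for n,u,v,z in [("foot",278,218,.008),("top",278,232,.036),("top",278,218,.036),("lipL",303,232,.036),("lipR",253,232,.036),("barL",344,153,.028),("barR",377,153,.03)]:
    w=ray(c,u,v,z);print(n,w.round(4),(M.T@(w[:2]-t)).round(4))
E
python3 - <<'E'
import cv2
a=cv2.imread("pics/w1.png")[130:360,220:420]
cv2.imwrite("pics/w1c.png",cv2.resize(a,None,fx=2.6,fy=2.6,interpolation=cv2.INTER_CUBIC))
E
```

```text
2.25 [ 0.52721297 -0.01363     0.10210084]
cam pos [ 0.44316391 -0.0089358   0.24397155]
corners [array([ 0.48018079, -0.06899693]), array([0.48523466, 0.04387498])]
wrist pose -0.044745386831793854 [ 0.62243341 -0.02182024] 0.11298500317131069
[ 0.62242168 -0.02199553]
foot [ 0.5448 -0.0465  0.008 ] [-0.0764 -0.028 ]
top [ 0.5439 -0.043   0.036 ] [-0.0774 -0.0246]
top [ 0.5327 -0.042   0.036 ] [-0.0887 -0.0241]
lipL [ 0.5448 -0.0245  0.036 ] [-0.0775 -0.0061]
lipR [ 0.5431 -0.0614  0.036 ] [-0.0774 -0.043 ]
barL [0.4887 0.0074 0.028 ] [-0.135   0.0232]
barR [0.4893 0.0302 0.03  ] [-0.1354  0.046 ]
```

View pics/w1c.png

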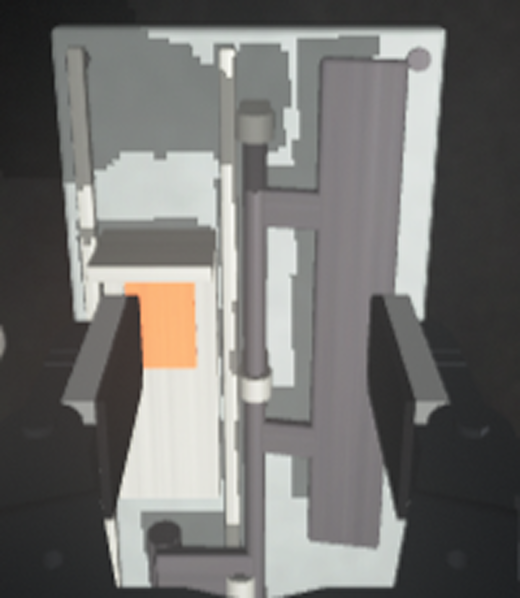

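Lip rear at stage x ≈ -76, TCP at (-95, 4.5), so lateral alignment is good. Next: back off 5 mm and descend to just above the bar.

```bash
python3 -m pendant '[0.003,0,0.015,0,0.005,0,0.04,0,0.005,0,0.056,0,0.005,0,0.062,0,0.005,0,0.062,0,0.005,0,0.062,0,0.005,0,0.062,0]'; python3 -m pendant '[0,0,0.002,0,0,0,0.004,0,0,0,0.004,0,0,0,0.004,0]'; python3 -m pendant '[0,0,0.002,0,0,0,0.004,0,0,0,0.004,0,0,0,0.004,0]'
```

```text
time: 2.95
eef_pos: [0.522, -0.0135, 0.0393]
orientation: [[-0.999, 0.046, 0.002], [0.046, 0.999, -0.0], [-0.002, -0.0, -1.0]]
contact_force: [0.4, 0.0, 0.3]
width: 0.523
grip_force: 0.0
time: 3.35
eef_pos: [0.5212, -0.0133, 0.0343]
orientation: [[-0.999, 0.046, -0.0], [0.046, 0.999, 0.0], [0.0, 0.0, -1.0]]
contact_force: [-0.5, -0.0, -1.2]
width: 0.523
grip_force: 0.0
time: 3.75
eef_pos: [0.5211, -0.0133, 0.0302]
orientation: [[-0.999, 0.046, -0.0], [0.046, 0.999, 0.0], [0.0, 0.0, -1.0]]
contact_force: [-0.1, 0.7, -0.2]
width: 0.525
grip_force: 0.0
```

```bash
for i in 1 ; do python3 -m pendant '[0,0,0.002,0,0,0,0.002,0,0,0,0.002,0]'; python3 -m pendant '[0,0,0.002,0,0,0,0.002,0,0,0,0.002,0]';python3 -m pendant '[0,0,0.002,0,0,0,0.002,0,0,0,0.002,0]'; done | grep -E "pos|force"
python3 - <<'E'
from h import *
c=eyes.camera("wrist"); cv2.imwrite("pics/w2.png",cv2.resize(c["frame"][100:400,200:440,::-1],None,fx=2,fy=2))
E
```

```text
eef_pos: [0.5212, -0.0133, 0.0282]
contact_force: [-0.1, -0.1, -0.4]
grip_force: 0.0
eef_pos: [0.5212, -0.0134, 0.0263]
contact_force: [-0.1, 0.6, 0.3]
grip_force: 0.0
eef_pos: [0.5213, -0.0131, 0.0245]
contact_force: [-1.1, 1.6, 3.5]
grip_force: 1.8
```

View pics/w2.png

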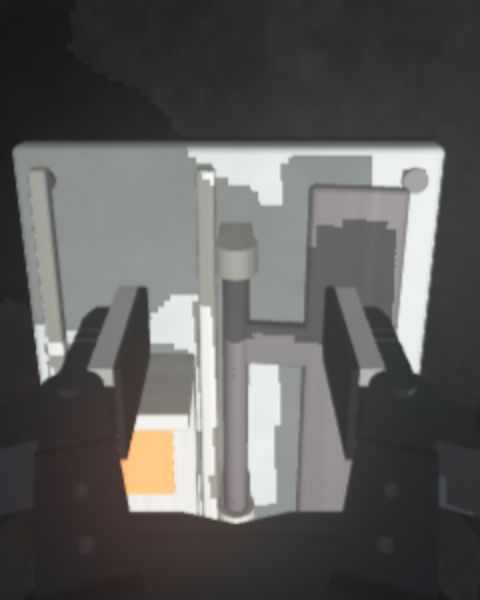

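Contact came at TCP z ≈ 0.025 (3.5 N), with one finger on the bar and the other behind the lip. Now I'll press about 7 mm.

```bash
python3 -m pendant '[0,0,0.002,0,0,0,0.004,0,0,0,0.005,0,0,0,0.005,0,0,0,0.005,0]' | grep -E "pos|force"; python3 -m pendant '[0,0,0.001,0,0,0,0.002,0,0,0,0.002,0,0,0,0.002,0]' | grep -E "pos|force|time"
python3 - <<'E'
from h import *
s=eyes.camera("scene"); a=cv2.resize(s["frame"][150:280,290:430,::-1],None,fx=2.8,fy=2.8,interpolation=cv2.INTER_CUBIC)
c=eyes.camera("top"); b=cv2.resize(c["frame"][105:245,305:405,::-1],None,fx=3.9,fy=3.9,interpolation=cv2.INTER_CUBIC)
h=max(len(a),len(b)); p=lambda i:cv2.copyMakeBorder(i,0,h-len(i),0,0,cv2.BORDER_CONSTANT)
o=np.hstack([p(a),p(b)]);print(o.shape); cv2.imwrite("pics/s2.png",o)
E
```

```text
eef_pos: [0.5215, -0.0131, 0.0195]
contact_force: [-0.9, 4.0, 6.0]
grip_force: 3.4
time: 5.6
eef_pos: [0.5215, -0.0131, 0.0176]
contact_force: [-1.1, 3.2, 7.2]
grip_force: 3.9
(546, 782, 3)
```

View pics/s2.png

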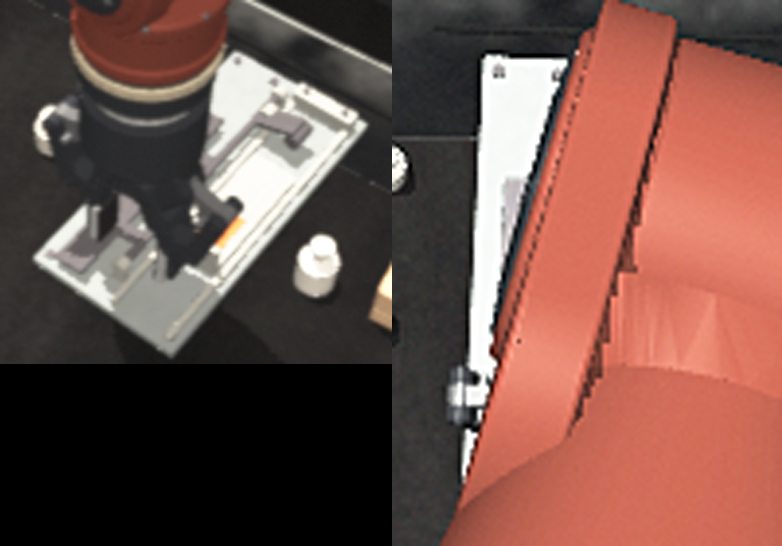

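The nose is raised. Pushing along the channel now.

```bash
python3 -m pendant '[-0.003,0,0,0,-0.006,0,0,0,-0.009,0,0,0,-0.012,0,0,0,-0.015,0,0,0,-0.018,0,0,0,-0.021,0,0,0,-0.024,0,0,0,-0.027,0,0,0,-0.03,0,0,0]' | grep -E "pos|force|time";  python3 -m pendant '[-0.003,0,0,0,-0.006,0,0,0,-0.009,0,0,0,-0.012,0,0,0,-0.015,0,0,0,-0.018,0,0,0,-0.021,0,0,0,-0.024,0,0,0,-0.026,0,0,0]' | grep -E "pos|force|time"
```

```text
time: 6.7
eef_pos: [0.5503, -0.0145, 0.0174]
contact_force: [-8.4, 1.6, 11.1]
grip_force: 6.2
time: 7.6
eef_pos: [0.5764, -0.0156, 0.0174]
contact_force: [-8.1, 1.8, 12.6]
grip_force: 6.4
```

Run:
```python
from h import *
s=eyes.camera("scene"); a=cv2.resize(s["frame"][150:280,290:430,::-1],None,fx=3,fy=3,interpolation=cv2.INTER_CUBIC)
c=eyes.camera("wrist"); b=cv2.resize(c["frame"][80:400,220:420,::-1],None,fx=1.85,fy=1.85,interpolation=cv2.INTER_CUBIC)
h=max(len(a),len(b)); p=lambda i:cv2.copyMakeBorder(i,0,h-len(i),0,0,cv2.BORDER_CONSTANT)
o=np.hstack([p(a),p(b)]);print(o.shape); cv2.imwrite("pics/s3.png",o)
```

```text
(592, 790, 3)
```

View pics/s3.png

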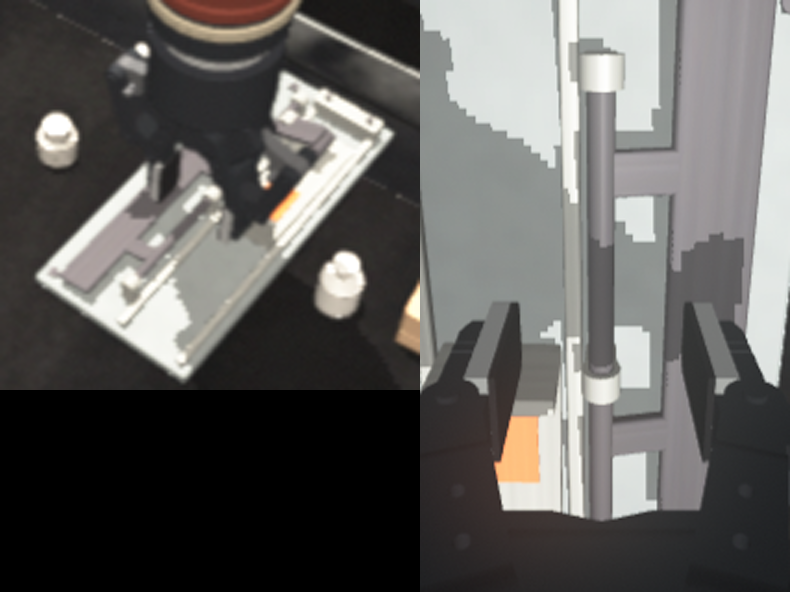

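The carrier has moved with the finger, and about 14 mm remains. I'll continue gently until the end stop shows up in the force.

```bash
python3 -m pendant '[-0.002,0,0,0,-0.004,0,0,0,-0.006,0,0,0,-0.008,0,0,0,-0.009,0,0,0]' | grep -E "pos|force|time";  python3 -m pendant '[-0.001,0,0,0,-0.002,0,0,0,-0.003,0,0,0]' | grep -E "pos|force|time"
```

```text
time: 8.2
eef_pos: [0.5854, -0.0161, 0.0175]
contact_force: [-8.2, 2.4, 11.7]
grip_force: 6.5
time: 8.5
eef_pos: [0.5882, -0.0162, 0.0175]
contact_force: [-8.8, 2.6, 11.6]
grip_force: 6.3
```

```bash
python3 -m pendant '[-0.001,0,0,0,-0.002,0,0,0]' | grep -E "pos|force|time"
```

```text
time: 8.7
eef_pos: [0.5901, -0.0163, 0.0175]
contact_force: [-12.8, 1.9, 14.3]
grip_force: 8.5
```

```bash
python3 -m pendant '[-0.001,0,0,0,-0.001,0,0,0]' | grep -E "pos|force|time"; python3 -m pendant '[-0.001,0,0,0,-0.001,0,0,0]' | grep -E "pos|force|time"
```

```text
time: 8.9
eef_pos: [0.5901, -0.0163, 0.0174]
contact_force: [-14.3, 1.5, 16.7]
grip_force: 9.2
time: 9.1
eef_pos: [0.5903, -0.0162, 0.0174]
contact_force: [-19.3, 2.2, 20.3]
grip_force: 13.5
```

The carrier is against the stop: motion ended at x = 0.590 while force rose. I'll back off the lip with the bar still held, then rise to release the clip.

```bash
python3 -m pendant '[0.001,0,0,0,0.002,0,0,0,0.003,0,0,0,0.004,0,0,0,0.006,0,0,0,0.008,0,0,0,0.01,0,0,0,0.012,0,0,0,0.012,0,0,0]' | grep -E "pos|force|time"; python3 -m pendant '[0,0,-0.002,0,0,0,-0.004,0,0,0,-0.006,0,0,0,-0.008,0,0,0,-0.012,0,0,0,-0.02,0,0,0,-0.035,0,0,0,-0.05,0,0,0,-0.07,0,0,0,-0.08,0,0,0,-0.08,0,0,0]' | grep -E "pos|force|time"
```

```text
time: 10.0
eef_pos: [0.5832, -0.0166, 0.0187]
contact_force: [3.2, 0.9, 7.6]
grip_force: 3.7schema error: expected a multiple of 4 numbers
```

```bash
python3 -m pendant '[0.003,0,0,0,0.003,0,-0.002,0,0.003,0,-0.004,0,0.003,0,-0.006,0,0.003,0,-0.008,0,0.003,0,-0.012,0,0.003,0,-0.02,0,0.003,0,-0.035,0,0.003,0,-0.055,0,0.003,0,-0.08,0,0.003,0,-0.08,0]' | grep -E "pos|force|time"; python3 -m pendant '[0.04,0,-0.02,0,0.08,0,-0.05,0,0.12,0,-0.08,0,0.16,0.04,-0.1,0,0.16,0.08,-0.1,0,0.16,0.12,-0.1,0,0.16,0.16,-0.1,0,0.16,0.2,-0.1,0,0.16,0.24,-0.1,0,0.16,0.24,-0.1,0]' | grep -E "pos|force|time"
python3 - <<'E'
from h import *
s=eyes.camera("scene"); cv2.imwrite("pics/scene9.png",s["frame"][:,:,::-1]);a=cv2.resize(s["frame"][160:280,295:425,::-1],None,fx=3,fy=3,interpolation=cv2.INTER_CUBIC)
c=eyes.camera("top"); cv2.imwrite("pics/top9.png",c["frame"][:,:,::-1]);b=cv2.resize(c["frame"][112:242,310:410,::-1],None,fx=4,fy=4,interpolation=cv2.INTER_CUBIC)
h=max(len(a),len(b)); p=lambda i:cv2.copyMakeBorder(i,0,h-len(i),0,0,cv2.BORDER_CONSTANT)
o=np.hstack([p(b),p(a)]);print(o.shape); cv2.imwrite("pics/s4.png",o)
E
```

```text
time: 11.1
eef_pos: [0.5805, -0.0165, 0.1024]
contact_force: [-1.1, 0.6, 0.0]
grip_force: 0.0
time: 12.1
eef_pos: [0.4286, 0.2347, 0.1976]
contact_force: [0.2, -0.2, 0.1]
grip_force: 0.0
(520, 790, 3)
```

View pics/s4.png

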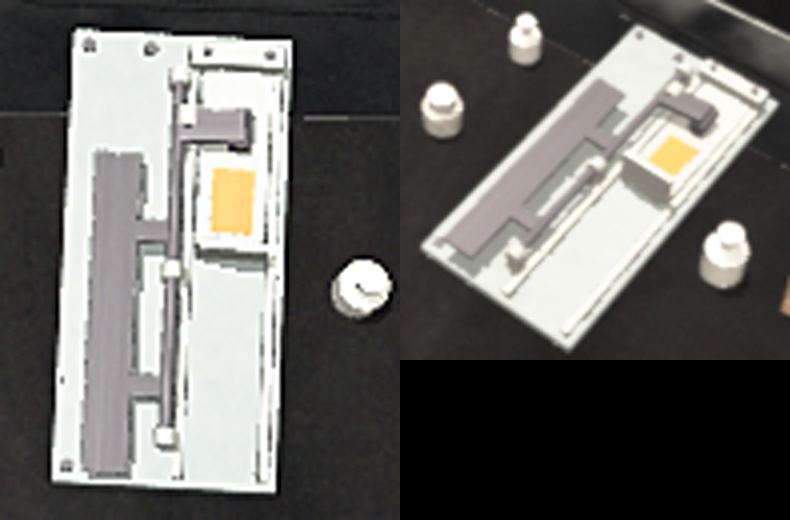

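The carrier's front now meets the stop, its lip rear edge is at about (195,243)–(270,250) in the crop, the nose sits on it, and the bystanders are unmoved. One quick numeric check, then I hand in.

Run:
```python
from h import *
c=eyes.camera("top"); th=-.0448;t=np.array([.6198,-.0231]);M=np.array([[np.cos(th),-np.sin(th)],[np.sin(th),np.cos(th)]])
a=cv2.imread("pics/top0.png");b=cv2.imread("pics/top9.png")
f=lambda u,v:((u+.5)/4-.5+310,(v+.5)/4-.5+112)
for p,z in [((195,243),.036),((270,250),.036)]: print((M.T@(ray(c,*f(*p),z)[:2]-t)).round(4))
# predicted pixel of lip rear top edge when home, in crop px
for y in (-.043,-.007):
    w=M@np.array([-.02,y])+t; q=proj(c,[*w,.036]); print(((q-[310,112])+.5)*4-.5)
d=cv2.absdiff(a,b).max(2)[112:242,310:410]; print("weights diff", d[50:90,82:].max())
col=b[112:145,310+58,:].mean(1).astype(int); print("column through stop/carrier",col)
```

```text
[-0.0178 -0.0047]
[-0.0193 -0.0427]
[270.57626353 251.38170233]
[199.31849917 247.51330149]
weights diff 12
column through stop/carrier [ 47  40  28  49  45  47  41  36  20 203 232 255 250 250 254 255 100  86
 255 254 249 249 250 250 249 251 255 202 164 170 164 169 174]
```

```bash
python3 -c "
from rig import workorder; print(workorder.finish_job())"
```

```text
the job is handed in; nothing more can be done
None
```

I pushed the carrier home against the end stop while holding the clip down, then released the clip so its nose rests on the carrier. The arm moved clear and I handed the job in at about 12 s; the camera puts the carrier within about 2 mm of home, and the weights and fitting look unmoved.

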